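# Turn the nailed boxes right way up and stack them

### The arm

A 7-joint arm with a two-finger parallel gripper is mounted at the origin on the work surface. World frame = base frame: x ahead of the robot, y to its left, z up, the work surface at z = 0. Lengths are in m, angles in rad, forces in N, time in s.
With the tool pointing down it reaches from about 0.425 to 0.825 m from the base axis. Payload 3.6 kg.
Tool frame: the origin (TCP) lies midway between the tips of the shut fingers; the grasp point (between the pads) lies 19 mm behind it; z points along the fingers, y is the line along which they close (so a half turn about z gives the same grasp; the last joint's range is limited). The gripper opens to 85 mm and grips with 20 to 120 N. Pads are 22 mm wide; open, the fingers measure 114 mm over their backs; the gripper's body (76 mm by 85 mm) begins 54 mm behind the grasp point. The pads swing forward as they close: fully open they stand 13 mm farther back than shut.
Start: joints at [1.141, 0.615, -0.013, 1.423, 0.008, 1.103, -0.04], TCP at [0.255, -0.598, 0.231] pointing down, gripper open.
Joint ranges: [-3.12, 3.12], [-0.3, 2.06], [-1.34, 1.32], [0.26, 2.42], [-1.36, 4.5], [0.01, 1.98], [-2.84, 2.84]. Speed limits (rad/s): [2.79, 2.79, 3.14, 3.14, 3.14, 3.14, 3.14].

### API

Orientations are given as a 3x3 rotation matrix whose columns are the frame's x, y, z axes.
In Python, from station import get_state, camera, job gives the robot as it stands.
- The arm moves only by the shell command python3 -m jog 'ROWS' [FORCE]. ROWS is JSON, a list of rows, each an object of numbers: "x", "y", "z": the shift along the world's x, y, z in m; "ax", "ay", "az": the turn, a rotation vector about the world's x, y, z in degrees; "claw": the finger opening in m, from 0 to 0.0854. A call has 1 to 8 rows; each row is the pose to reach, as a shift and turn from the pose commanded when the call began; what a row does not reach only later rows make up. A row lasts 1/10 s, in which the tool goes at most 50 mm and 8.59 degrees, less where a joint would pass 70% of its speed; a pose out of reach is approached as far as the arm can. A call with a gripper value outside its range is refused whole. The fingers move at their own pace and stop on an object; FORCE is the grip in N (left out, the last holds). Time passes only in rows, so rows that repeat a pose let the fingers close. It gives the time, the measured TCP pose, the force, the opening and the grip force at its end, in the units of the state.
- get_state(): the state, without advancing time (a new reading comes with each control period).
- camera(name): name is "side" or "top" or "wrist"; returns a dict with "image" (480x640x3 uint8, blue, green, red), "depth" (480x640 float32, m along the optical axis (not along the pixel's ray), 0 where there is no reading), "mtx" (3x3 intrinsics, pixels), "T" (4x4, takes a point from camera to world coordinates). Camera axes: x right, y down, z forward; pixel columns grow to the right and rows downward; lengths in m; the calibration is good to about 2 mm. A picture is of the moment at which its call begins.
- job.hand_in(): hands the job in; it is judged then, once.
The state is a dict: "clock": time; "joint_pos": joint angles; "qvel": joint speeds; "joint_efforts": joint torques, N m; "ee_pos": TCP position; "tool_rot": TCP orientation; "contact_force": force on the tool from outside, world axes, zero at the start; "torque": the same for the moment, N m; "opening": opening from 0.0 (shut) to 1.0 (fully open); "grasp_force": force on a finger pad.
Only numpy, scipy, OpenCV 4.12 (cv2) and the standard library are available. Lean on these libraries where they do the work, as an engineer would, in place of code of your own. Each camera call takes 0.05 s, during which the arm holds its last target. There are 200 camera calls.

### The job

The two small lidded wooden boxes lie bottom up on the nailing jig, as they were left once their bottoms had been nailed on. Turn each one right way up, pinching body and loose lid together all the while so that it never comes open, and stack them in the tray: one flat on the tray floor, the other squarely on top of it and lined up with it. Lower each gently into place by hand rather than dropping or banging it down, and leave the nailer, the earmuffs and the glue bottle where they are.

Things in the scene. Friction and masses are not known exactly. Their poses are not given: they have to be found in the camera images.
- box_a: Lower part (body) of small wooden box a. Closed with its lid the box is 60 x 50 x 42 mm along its own x, y, z; origin: centre of the CLOSED box. z points from bottom to lid: down at the start, up when right way up. Its plywood bottom with eight nail heads is 21 mm from the origin at -z. The seam with the lid, flush all round, is at z = +3 mm. About 80 g with the lid.
- box_b: Lower part of box b, the same as box_a in sizes, axes and origin (centre of the closed 60 x 50 x 42 mm box). Only the 50 mm width (y) fits between the fingers; pinched there with the pads across the seam, body and lid are held together. Closed, a box stands steadily on either 50 x 42 mm end face (60 mm tall).
- lid_a: Lift-off lid of box a: 60 x 50 x 18 mm, plain flat top without nails; origin: its centre; x along the 60 mm, z to its outer top face (down at the start). Closed, it lies 12 mm from box_a's origin along box_a's z. It is not fastened: the body's liner stands 7 mm up inside it with 1 mm play, so body or lid drops off if only the other is held.
- lid_b: Lift-off lid of box b, the same as lid_a; closed, its centre lies 12 mm from box_b's origin along box_b's z.
- seat_a (a point): Point of box_a's body where the centre of lid_a lies while the box is closed (12 mm from box_a's origin along its z).
- seat_b (a point): Point of box_b's body where the centre of lid_b lies while the box is closed (12 mm from box_b's origin along its z).
- jig: Nailing jig, fixed: plywood board 120 (x) by 260 (y) by 12 mm with two wooden pads at y = +60 and -60 mm, each 54 (x) by 36 (y) mm, flat cork tops 32 mm above the bench. Origin: centre of the underside, z up. Box a starts bottom up on the +y pad, box b on the -y pad, 60 mm side within 0.1 rad of the jig's x, overhanging the pad. A box may be stood on end on a pad.
- tray: Shallow wooden tray, fixed: outside 210 (x) by 180 (y) mm, 24 mm high, walls 9 mm thick, open on top, flat floor 6 mm above the bench. Origin: centre of the underside, z up. Empty at the start. The tray is on one side of the bench, the jig on the other; which is which varies.
- nailer: Bystander: brad nailer, dark grey with a yellow cap, lying on its side, about 230 x 200 x 60 mm. Loose, leave it alone. Origin on the bench under the barrel.
- earmuffs: Bystander: pink ear defenders with a grey band, about 175 x 170 x 76 mm, lying on the bench. Loose, leave them alone. Origin on the bench midway between the cups.
- glue: Bystander: white wood-glue bottle with an orange cap, 58 mm diameter, 165 mm tall, standing. Loose, leave it alone. Origin: centre of its underside.
Mind the look-alikes: they are no part of the job. What is shaped like the box_b but green or turquoise is not meant.

How it is judged:
By the outcome, as a careful person would: the job done as asked, in the order asked, and still so for the second after the job is handed in, with the robot touching nothing.
It also fails if it takes over 72 s, if anything falls off the work surface, if the arm or the gripper's body presses on something with over 40 N, if the wrist force passes 120 N, or if a joint passes its speed limit or range.

## Working session

There is one attempt and no reset: what is moved stays moved. The work goes in short steps, Python scripts to look and compute and a shell command to move; the robot and the scene stay as the last step left them, time stands still between calls to the robot, and variables do not carry over. Pictures are saved under pics/ and viewed, at most 13 in all, crops included, and the job is handed in when it is done.

```bash
ls; mkdir -p pics; python3 - <<'E'
from station import get_state,camera
import cv2,numpy as np
s=get_state();print(s['clock'],s['ee_pos'],s['tool_rot'],s['opening'])
for n in ['top','side']:
    c=camera(n);cv2.imwrite(f'pics/{n}0.png',c['image']);np.savez(f'{n}0.npz',**c);print(n,c['mtx'],c['T'])
E
```

```text
pics
0.0 [ 0.25510119 -0.59700673  0.23013661] [[ 9.19554251e-01  3.92961635e-01 -1.06464512e-03]
 [ 3.92963074e-01 -9.19551216e-01  2.36304742e-03]
 [-5.04087394e-05 -2.59131652e-03 -9.99996641e-01]] 0.9980846556186014
top [[617.31337397   0.         323.59694422]
 [  0.         617.31337397 247.3557068 ]
 [  0.           0.           1.        ]] [[-0.02958728 -0.9896841   0.14017834  0.36089535]
 [-0.99947948  0.0310966   0.00858854  0.03107058]
 [-0.01285901 -0.13985126 -0.99008902  1.81129671]
 [ 0.          0.          0.          1.        ]]
side [[623.91976031   0.         312.73979284]
 [  0.         623.91976031 238.29452101]
 [  0.           0.           1.        ]] [[ 0.94835703 -0.16875305  0.26859144  0.24216639]
 [-0.31705019 -0.47783678  0.81923817 -1.11122299]
 [-0.00990608 -0.86208724 -0.50666306  0.78285178]
 [ 0.          0.          0.          1.        ]]
```

View pics/top0.png

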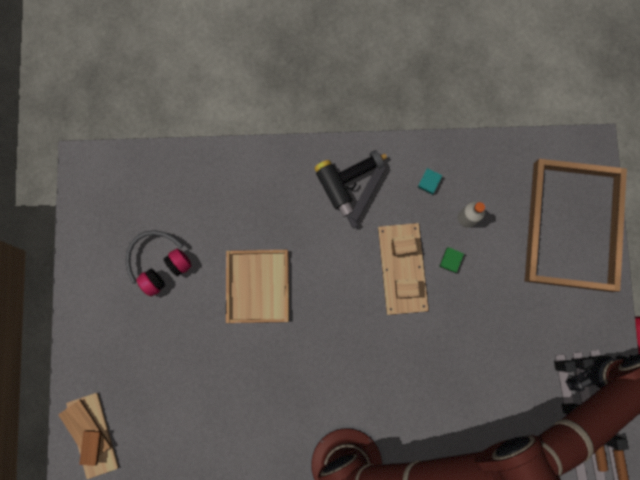

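View pics/side0.png

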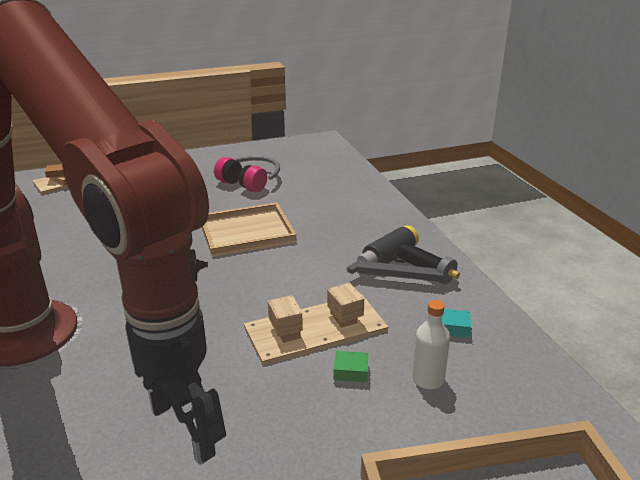

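The top view shows the jig at about (403,268) with boxes at (405,246) and (408,288), and the tray at (258,286). The nailer, the glue bottle and the green and turquoise decoys lie close by. The side view confirms both boxes are bottom up on the pads.

```bash
cat > h.py <<'E'
import numpy as np,cv2
def cloud(c):
    v,u=np.mgrid[:480,:640];d=c['depth'];K=c['mtx']
    P=np.stack([(u-K[0,2])/K[0,0]*d,(v-K[1,2])/K[1,1]*d,d],-1)
    return P@c['T'][:3,:3].T+c['T'][:3,3]
def ray(c,u,v,z):
    K=c['mtx'];r=c['T'][:3,:3]@np.array([(u-K[0,2])/K[0,0],(v-K[1,2])/K[1,1],1]);o=c['T'][:3,3]
    return o+r*(z-o[2])/r[2]
def rect(pts): # min area rect in world xy
    (cx,cy),(w,h),a=cv2.minAreaRect((pts[:,:2]*1000).astype(np.float32)); return np.round([cx,cy,w,h,a],1)
E
python3 - <<'E'
from h import *
c=dict(np.load('top0.npz'));P=cloud(c)
print('bench z',np.median(P[330:400,150:350,2]))
def roi(u0,u1,v0,v1,z0,z1,name):
    S=P[v0:v1,u0:u1].reshape(-1,3);m=(S[:,2]>z0)&(S[:,2]<z1);S=S[m]
    print(name,len(S),S.mean(0).round(4),np.median(S[:,2]).round(4),rect(S))
roi(390,422,232,260,.06,.09,'box up');roi(393,426,272,302,.06,.09,'box low')
roi(372,434,218,320,.007,.1,'jig');roi(220,296,244,328,.015,.04,'tray rim')
roi(235,282,258,316,-.01,.012,'trayfloor')
roi(455,490,195,235,.03,.2,'glue');roi(310,392,145,232,.02,.2,'nailer');roi(440,466,245,274,.015,.1,'green');roi(415,445,165,196,.015,.1,'turq')
c=dict(np.load('side0.npz'));P=cloud(c)
roi(265,305,290,345,.066,.09,'S near');roi(325,368,280,330,.066,.09,'S far')
E
```

```text
bench z 0.0009729356846267523
box up 391 [ 0.6077 -0.1831  0.0739] 0.0743 [ 608.5 -183.7   50.7   61.8    8.1]
box low 394 [ 0.4841 -0.1846  0.0747] 0.0748 [ 484.5 -184.9   50.8   60.7    0.5]
jig 3490 [ 0.5432 -0.1807  0.0275] 0.0145 [ 548.1 -183.   179.7  298.3   87.7]
tray rim 953 [0.5087 0.2485 0.0235] 0.0236 [510.5 250.  191.7 215.5  89.2]
trayfloor 2393 [0.5069 0.2421 0.0057] 0.006 [507.6 243.1 138.1 168.5  88.5]
glue 472 [ 0.6847 -0.3714  0.1095] 0.111 [ 689.7 -377.4   56.2   55.1   28.8]
nailer 2384 [ 0.7962 -0.0368  0.0465] 0.0455 [773.9 -41.7 240.3 215.6   1.5]
green 389 [ 0.5659 -0.3218  0.0301] 0.0304 [ 566.4 -322.6   51.8   62.6   65. ]
turq 360 [ 0.8018 -0.2715  0.0305] 0.0306 [ 806.3 -274.    49.    69.9   61.2]
S near 599 [ 0.4855 -0.1912  0.0723] 0.0725 [ 486.1 -188.2   51.5   65.5    1.9]
S far 564 [ 0.6095 -0.1892  0.0722] 0.0725 [ 610.6 -186.5   52.3   65.9    6.9]
```

```bash
cat >> h.py <<'E'
from scipy.spatial.transform import Rotation as R
G=0.022
def goto(box,yaw,t,about='x'):
    """tool: closing axis at yaw deg in world, then tilted t deg about closing axis; box=grasp point. prints shift & rotvec"""
    from station import get_state
    s=get_state();y=np.radians(yaw);a=np.array([np.cos(y),np.sin(y),0]);z=np.array([0,0,-1.])
    R0=np.stack([np.cross(a,z),a,z],1);Rt=R.from_rotvec(a*np.radians(t)).as_matrix()@R0
    p=np.array(box)+G*Rt[:,2]; rv=R.from_matrix(Rt@s['tool_rot'].T).as_rotvec(degrees=True)
    print('shift',(p-s['ee_pos']).round(4),'rv',rv.round(2),'clock',s['clock'])
def where():
    from station import get_state
    s=get_state();r=s['tool_rot'];g=s['ee_pos']-G*r[:,2]
    print('t',round(s['clock'],2),'q',np.round(s['joint_pos'],2),'grasp pt',g.round(4),'closing yaw',np.degrees(np.arctan2(r[1,1],r[0,1])).round(1),'z',r[:,2].round(3),'ytz',r[2,1].round(3),'open',round(s['opening']*85.4,1),'F',np.round(s['contact_force'],1),'grip',s['grasp_force'])
E
python3 -m jog '[{"x":0.05,"y":0.05,"az":8},{"x":0.1,"y":0.1,"az":16},{"x":0.14,"y":0.14,"az":24},{"x":0.17,"y":0.18,"az":32},{"x":0.19,"y":0.22,"az":40},{"x":0.21,"y":0.26,"az":48},{"x":0.22,"y":0.3,"az":56},{"x":0.225,"y":0.34,"az":64}]'
python3 -m jog '[{"x":0.004,"y":0.04,"az":3.5},{"x":0.004,"y":0.073,"az":3.5},{"x":0.004,"y":0.073,"az":3.5}]'
python3 -c "from h import *;where()"
python3 -m jog '[{"ax":-8},{"ax":-16},{"ax":-24},{"ax":-32},{"ax":-40},{"ax":-45},{"ax":-45},{"ax":-45}]'
python3 -c "from h import *;where()"
```

```text
t 0.1 q [ 1.14  0.62 -0.01  1.42  0.01  1.1  -0.04] grasp pt [ 0.2552 -0.5971  0.2523] closing yaw -66.9 z [-0.001  0.002 -1.   ] ytz -0.002 open 85.8 F [ 0.6 -0.2  0.8] grip 0.0
t 0.1 q [ 1.14  0.62 -0.01  1.42  0.01  1.1  -0.04] grasp pt [ 0.2552 -0.5971  0.2523] closing yaw -66.9 z [-0.001  0.002 -1.   ] ytz -0.002 open 85.8 F [ 0.6 -0.2  0.8] grip 0.0validation failed for argument at $[0]...
validation failed for argument at $[0]...
validation failed for argument at $[0]...
```

```bash

python3 -m jog '[{"x":0.05,"y":0.05,"z":0,"ax":0,"ay":0,"az":8,"claw":0.085},{"x":0.1,"y":0.1,"z":0,"ax":0,"ay":0,"az":16,"claw":0.085},{"x":0.14,"y":0.14,"z":0,"ax":0,"ay":0,"az":24,"claw":0.085},{"x":0.17,"y":0.18,"z":0,"ax":0,"ay":0,"az":32,"claw":0.085},{"x":0.19,"y":0.22,"z":0,"ax":0,"ay":0,"az":40,"claw":0.085},{"x":0.21,"y":0.26,"z":0,"ax":0,"ay":0,"az":48,"claw":0.085},{"x":0.22,"y":0.3,"z":0,"ax":0,"ay":0,"az":56,"claw":0.085},{"x":0.225,"y":0.34,"z":0,"ax":0,"ay":0,"az":64,"claw":0.085}]'
python3 -c "from h import *;where();goto((.484,-.185,.2),.8,0)"
```

```text
clock: 0.9
ee_pos: [0.4779, -0.2717, 0.2309]
tool_rot: [[0.044, 0.999, 0.001], [0.999, -0.044, 0.0], [0.001, 0.0, -1.0]]
contact_force: [0.2, 0.3, -0.0]
opening: 0.995
grasp_force: 0.0
t 0.9 q [ 0.71  0.48 -0.35  1.71  0.19  0.98  0.25] grasp pt [ 0.4779 -0.2717  0.2529] closing yaw -2.5 z [ 0.001  0.    -1.   ] ytz 0.0 open 85.0 F [ 0.2  0.3 -0. ] grip 0.0
shift [ 0.0061  0.0867 -0.0529] rv [-0.03  0.03  3.3 ] clock 0.9
```

```bash

python3 -m jog '[{"x":0.006,"y":0.045,"z":0,"ax":0,"ay":0,"az":3.3,"claw":0.085},{"x":0.006,"y":0.085,"z":0,"ax":0,"ay":0,"az":3.3,"claw":0.085},{"x":0.006,"y":0.085,"z":0,"ax":-8,"ay":0,"az":3.3,"claw":0.085},{"x":0.006,"y":0.08,"z":0,"ax":-16,"ay":0,"az":3.3,"claw":0.085},{"x":0.006,"y":0.075,"z":0,"ax":-24,"ay":0,"az":3.3,"claw":0.085},{"x":0.006,"y":0.07,"z":0,"ax":-32,"ay":0,"az":3.3,"claw":0.085},{"x":0.006,"y":0.07,"z":0,"ax":-40,"ay":0,"az":3.3,"claw":0.085},{"x":0.006,"y":0.07,"z":0,"ax":-45,"ay":0,"az":3.3,"claw":0.085}]' >/dev/null
python3 -c "from h import *;where();goto((.484,-.185,.15),.8,-50)
from station import camera
c=camera('wrist');cv2.imwrite('pics/w1.png',c['image']);np.savez('w1.npz',**c)"
```

```text
t 1.7 q [-0.06  0.48 -0.03  2.02  1.02  1.   -0.8 ] grasp pt [ 0.4827 -0.1861  0.2463] closing yaw 1.2 z [ 0.025 -0.709 -0.705] ytz 0.013 open 85.0 F [-0.5  0.1 -0.1] grip 0.0
shift [ 0.001  -0.0002 -0.0949] rv [-4.84  0.69 -0.45] clock 1.7
```

View pics/w1.png

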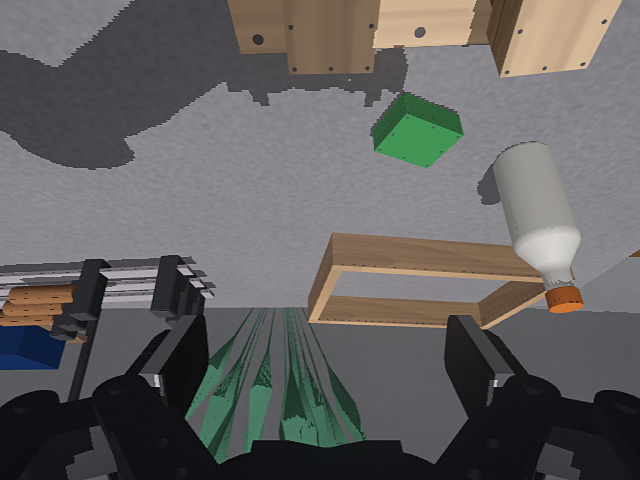

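The 45° tilt about the closing axis reaches fine. The wrist view shows the near box's nailed bottom at about (330,40) and the glue bottle well clear. Going in to grasp at −50°.

```bash

python3 -m jog '[{"x":0.002,"y":0,"z":-0.04,"ax":-4.8,"ay":0.7,"az":-0.4,"claw":0.085},{"x":0.002,"y":-0.001,"z":-0.085,"ax":-4.8,"ay":0.7,"az":-0.4,"claw":0.085},{"x":0.002,"y":-0.001,"z":-0.125,"ax":-4.8,"ay":0.7,"az":-0.4,"claw":0.085},{"x":0.002,"y":-0.001,"z":-0.155,"ax":-4.8,"ay":0.7,"az":-0.4,"claw":0.085},{"x":0.002,"y":-0.001,"z":-0.18,"ax":-4.8,"ay":0.7,"az":-0.4,"claw":0.085},{"x":0.002,"y":-0.001,"z":-0.195,"ax":-4.8,"ay":0.7,"az":-0.4,"claw":0.085},{"x":0.002,"y":-0.001,"z":-0.195,"ax":-4.8,"ay":0.7,"az":-0.4,"claw":0.085}]' >/dev/null
python3 -c "from h import *;where();goto((.485,-.186,.05),1,-50)
from station import camera
c=camera('side');cv2.imwrite('pics/s1.png',c['image'][180:420,150:470]);
P=cloud(c)"
```

```text
t 2.45 q [-0.14  0.89  0.05  2.1   1.34  0.85 -1.37] grasp pt [ 0.4838 -0.1883  0.0485] closing yaw 0.5 z [ 0.005 -0.763 -0.647] ytz -0.003 open 85.3 F [-0.3  0.3  0.5] grip 0.0
shift [0.0014 0.0022 0.0016] rv [-0.3  -0.2   0.48] clock 2.45
```

View pics/s1.png

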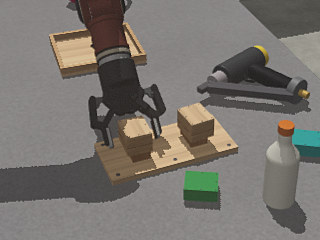

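The fingers straddle the near box, at (135,135) in the crop, across its 50 mm width. Closing on it now.

```bash

python3 -m jog '[{"x":0.001,"y":0.002,"z":0.002,"ax":0,"ay":0,"az":0.4,"claw":0.085},{"x":0.001,"y":0.002,"z":0.002,"ax":0,"ay":0,"az":0.4,"claw":0.03},{"x":0.001,"y":0.002,"z":0.002,"ax":0,"ay":0,"az":0.4,"claw":0.03},{"x":0.001,"y":0.002,"z":0.002,"ax":0,"ay":0,"az":0.4,"claw":0.03},{"x":0.001,"y":0.002,"z":0.002,"ax":0,"ay":0,"az":0.4,"claw":0.03},{"x":0.001,"y":0.002,"z":0.002,"ax":0,"ay":0,"az":0.4,"claw":0.03},{"x":0.001,"y":0.002,"z":0.002,"ax":0,"ay":0,"az":0.4,"claw":0.03},{"x":0.001,"y":0.002,"z":0.002,"ax":0,"ay":0,"az":0.4,"claw":0.03}]' 40
python3 -c "from h import *;where()"
```

```text
clock: 3.3
ee_pos: [0.4862, -0.2029, 0.0392]
tool_rot: [[-0.01, 1.0, 0.014], [0.645, 0.017, -0.764], [-0.765, 0.002, -0.645]]
contact_force: [-0.0, 2.5, 5.9]
opening: 0.58
grasp_force: 39.5
t 3.3 q [-0.14  0.89  0.05  2.11  1.34  0.85 -1.37] grasp pt [ 0.4859 -0.1861  0.0534] closing yaw 1.0 z [ 0.014 -0.764 -0.645] ytz 0.002 open 49.6 F [-0.   2.5  5.9] grip 39.47846681498049
```

```bash

python3 -m jog '[{"x":0,"y":0,"z":0.025,"ax":0,"ay":0,"az":0,"claw":0.03},{"x":0,"y":0,"z":0.06,"ax":0,"ay":0,"az":0,"claw":0.03},{"x":0,"y":0.002,"z":0.058,"ax":8,"ay":0.1,"az":0,"claw":0.03},{"x":0,"y":0.005,"z":0.056,"ax":16,"ay":0.3,"az":0,"claw":0.03},{"x":0,"y":0.007,"z":0.054,"ax":24,"ay":0.4,"az":0,"claw":0.03},{"x":0,"y":0.01,"z":0.053,"ax":32,"ay":0.6,"az":0,"claw":0.03},{"x":0,"y":0.013,"z":0.053,"ax":40,"ay":0.7,"az":0,"claw":0.03},{"x":0,"y":0.016,"z":0.052,"ax":48,"ay":0.8,"az":0,"claw":0.03}]' |grep force
python3 -m jog '[{"x":0,"y":0.003,"z":0,"ax":8,"ay":0.1,"az":0,"claw":0.03},{"x":0,"y":0.006,"z":0,"ax":16,"ay":0.3,"az":0,"claw":0.03},{"x":0,"y":0.009,"z":0.002,"ax":24,"ay":0.4,"az":0,"claw":0.03},{"x":0,"y":0.012,"z":0.003,"ax":32,"ay":0.6,"az":0,"claw":0.03},{"x":0,"y":0.014,"z":0.005,"ax":40,"ay":0.7,"az":0,"claw":0.03},{"x":0,"y":0.015,"z":0.005,"ax":42,"ay":0.7,"az":0,"claw":0.03},{"x":0,"y":0.015,"z":0.005,"ax":42,"ay":0.7,"az":0,"claw":0.03}]' | grep force
python3 - <<'E'
from h import *;where();goto((.485,-.186,.075),1,40)
from station import camera
c=camera('side');cv2.imwrite('pics/s2.png',cv2.resize(c['image'][200:400,200:440],None,fx=2,fy=2))
E
```

```text
contact_force: [-0.3, -0.7, -1.6]
grasp_force: 39.5
contact_force: [-0.3, -0.2, -0.5]
grasp_force: 39.4
t 4.8 q [ 1.11  1.   -0.91  1.7   0.1   1.    0.33] grasp pt [ 0.4849 -0.187   0.1102] closing yaw 0.8 z [-0.011  0.646 -0.763] ytz -0.003 open 49.7 F [-0.3 -0.2 -0.5] grip 39.43631898611784
shift [ 0.0001  0.0009 -0.0352] rv [-0.27 -0.15  0.23] clock 4.8
```

View pics/s2.png

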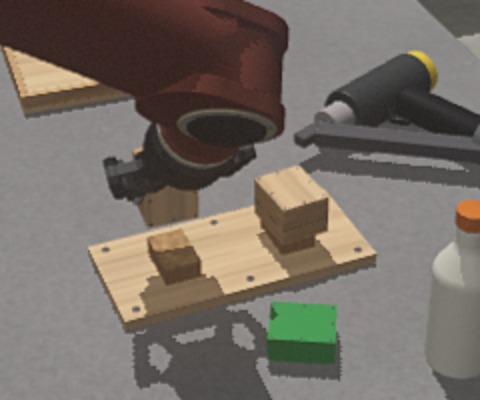

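The box is turned on end, still closed, above its pad, which shows at (175,250). Lowering gently.

```bash

python3 -m jog '[{"x":0,"y":0.001,"z":-0.015,"ax":-0.2,"ay":-0.1,"az":0.2,"claw":0.03},{"x":0,"y":0.001,"z":-0.03,"ax":-0.2,"ay":-0.1,"az":0.2,"claw":0.03},{"x":0,"y":0.001,"z":-0.039,"ax":-0.2,"ay":-0.1,"az":0.2,"claw":0.03},{"x":0,"y":0.001,"z":-0.043,"ax":-0.2,"ay":-0.1,"az":0.2,"claw":0.03},{"x":0,"y":0.001,"z":-0.045,"ax":-0.2,"ay":-0.1,"az":0.2,"claw":0.03}]' |grep force
python3 -m jog '[{"x":0,"y":0,"z":-0.001,"ax":0,"ay":0,"az":0,"claw":0.03},{"x":0,"y":0,"z":-0.001,"ax":0,"ay":0,"az":0,"claw":0.03}]'|grep contact
python3 -m jog '[{"x":0,"y":0,"z":-0.001,"ax":0,"ay":0,"az":0,"claw":0.03},{"x":0,"y":0,"z":-0.001,"ax":0,"ay":0,"az":0,"claw":0.03}]'|grep contact
python3 -c "from h import *;where()"
```

```text
contact_force: [0.2, 0.0, -0.5]
grasp_force: 39.4
contact_force: [-0.5, -0.1, -0.7]
contact_force: [-0.1, 0.1, -1.2]
t 5.75 q [ 1.09  1.06 -0.87  1.72  0.14  0.93  0.34] grasp pt [ 0.486  -0.1851  0.0653] closing yaw 1.1 z [-0.011  0.643 -0.766] ytz 0.002 open 49.2 F [-0.1  0.1 -1.2] grip 39.43529147654772
```

```bash

for i in 1; do python3 -m jog '[{"x":0,"y":0,"z":-0.001,"ax":0,"ay":0,"az":0,"claw":0.03},{"x":0,"y":0,"z":-0.001,"ax":0,"ay":0,"az":0,"claw":0.03}]'|grep -E "contact|pos"; done
python3 -m jog '[{"x":0,"y":0,"z":-0.001,"ax":0,"ay":0,"az":0,"claw":0.03},{"x":0,"y":0,"z":-0.001,"ax":0,"ay":0,"az":0,"claw":0.03}]'|grep -E "contact|pos"
python3 -m jog '[{"x":0,"y":0,"z":-0.001,"ax":0,"ay":0,"az":0,"claw":0.03},{"x":0,"y":0,"z":-0.001,"ax":0,"ay":0,"az":0,"claw":0.03}]'|grep -E "contact|pos"
python3 - <<'E'
from h import *;where()
from station import camera
c=camera('side');np.savez('s3.npz',**c);cv2.imwrite('pics/s3.png',cv2.resize(c['image'][240:360,230:390],None,fx=4,fy=4))
E
```

```text
ee_pos: [0.4857, -0.1709, 0.0473]
contact_force: [0.1, -0.0, -0.5]
ee_pos: [0.4858, -0.1709, 0.0465]
contact_force: [0.2, -0.2, 0.7]
ee_pos: [0.4858, -0.1708, 0.0465]
contact_force: [-1.8, -2.1, 6.4]
t 6.35 q [ 1.09  1.07 -0.87  1.72  0.14  0.93  0.34] grasp pt [ 0.4861 -0.185   0.0633] closing yaw 1.1 z [-0.011  0.644 -0.765] ytz 0.002 open 49.5 F [-1.8 -2.1  6.4] grip 40.11341493576765
```

View pics/s3.png

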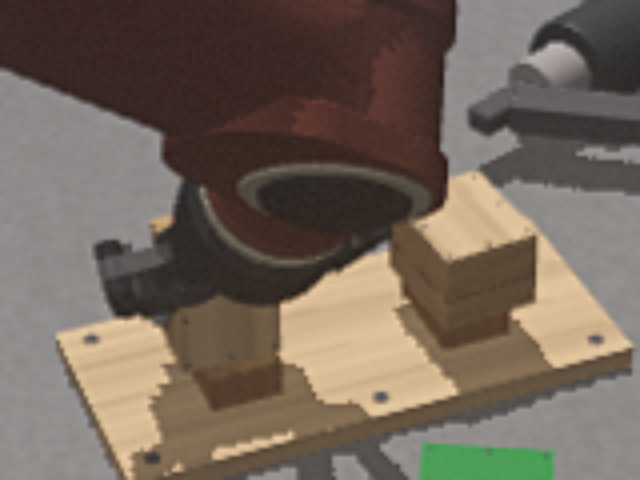

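The box is standing on the near pad with 6 N of contact. Releasing and backing out along the tool axis.

```bash

python3 -m jog '[{"x":0,"y":0,"z":0.0008,"ax":0,"ay":0,"az":0,"claw":0.03},{"x":0,"y":0,"z":0.0008,"ax":0,"ay":0,"az":0,"claw":0.056},{"x":0,"y":0,"z":0.0008,"ax":0,"ay":0,"az":0,"claw":0.085},{"x":0,"y":0,"z":0.0008,"ax":0,"ay":0,"az":0,"claw":0.085},{"x":0,"y":0,"z":0.0008,"ax":0,"ay":0,"az":0,"claw":0.085},{"x":0,"y":-0.02,"z":0.024,"ax":0,"ay":0,"az":0,"claw":0.085},{"x":0,"y":-0.05,"z":0.06,"ax":0,"ay":0,"az":0,"claw":0.085},{"x":0,"y":-0.07,"z":0.095,"ax":0,"ay":0,"az":0,"claw":0.085}]' |grep -E "force|open"
python3 -m jog '[{"x":0,"y":0.02,"z":0.045,"ax":-8,"ay":-0.1,"az":0,"claw":0.085},{"x":0,"y":0.04,"z":0.07,"ax":-16,"ay":-0.3,"az":0,"claw":0.085},{"x":0,"y":0.05,"z":0.07,"ax":-24,"ay":-0.4,"az":0,"claw":0.085},{"x":0,"y":0.05,"z":0.07,"ax":-32,"ay":-0.6,"az":0,"claw":0.085},{"x":0,"y":0.05,"z":0.07,"ax":-40,"ay":-0.7,"az":0,"claw":0.085},{"x":0,"y":0.05,"z":0.07,"ax":-48,"ay":-0.8,"az":0,"claw":0.085},{"x":0,"y":0.05,"z":0.07,"ax":-56,"ay":-0.9,"az":0,"claw":0.085},{"x":0,"y":0.05,"z":0.07,"ax":-64,"ay":-1.1,"az":0,"claw":0.085}]' | grep force
python3 -m jog '[{"x":0,"y":0,"z":0,"ax":-8,"ay":-0.1,"az":0,"claw":0.085},{"x":0,"y":0,"z":0,"ax":-16,"ay":-0.3,"az":0,"claw":0.085},{"x":0,"y":0,"z":0,"ax":-24,"ay":-0.4,"az":0,"claw":0.085},{"x":0,"y":0,"z":0,"ax":-26,"ay":-0.4,"az":0,"claw":0.085},{"x":0,"y":0,"z":0,"ax":-26,"ay":-0.4,"az":0,"claw":0.085}]' | grep force
python3 - <<'E'
from h import *;where()
from station import camera
goto((.486,-.185,.065),1.1,-50)
for n in ['side','top']:
    c=camera(n);np.savez(n+'4.npz',**c);P=cloud(c)
    m=(abs(P[...,0]-.486)<.04)&(abs(P[...,1]+.186)<.045)&(P[...,2]>.045)&(P[...,2]<.115)
    S=P[m];print(n,len(S));S2=S[abs(S[:,2]-.092)<.008];print(S2.mean(0),rect(S2)) if len(S2)>9 else 0
    if n=='side':cv2.imwrite('pics/s4.png',cv2.resize(c['image'][200:400,200:440],None,fx=3,fy=3))
E
```

```text
contact_force: [1.3, -0.3, -0.4]
opening: 1.001
grasp_force: 0.0
contact_force: [0.1, 0.6, -1.1]
grasp_force: 0.0
contact_force: [0.5, -0.3, -0.5]
grasp_force: 0.0
t 8.5 q [ 0.09  0.57 -0.34  2.03  1.16  1.22 -1.  ] grasp pt [ 0.4856 -0.1716  0.223 ] closing yaw 1.4 z [ 0.014 -0.765 -0.644] ytz -0.006 open 84.9 F [ 0.5 -0.3 -0.5] grip 0.0
shift [ 0.0004 -0.0134 -0.158 ] rv [-0.09 -0.37 -0.27] clock 8.5
side 964
[ 0.48433552 -0.18977521  0.09016973] [ 485.1 -185.8   51.1   48.7    2.1]
top 301
[ 0.48333218 -0.18385706  0.09216177] [ 483.4 -184.    50.4   43.     1. ]
```

View pics/s4.png

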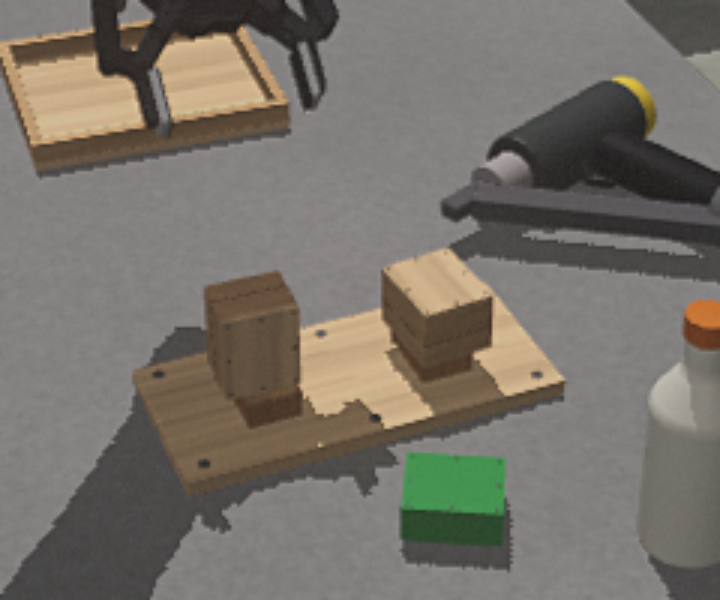

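The near box stands steadily on end and closed, with its nails facing −y; it is at (250,340) in the crop. Regrasping at −50° from the lid side.

```bash

python3 -m jog '[{"x":-0.0015,"y":-0.006,"z":-0.045,"ax":0,"ay":-0.4,"az":-0.3,"claw":0.085},{"x":-0.0015,"y":-0.0065,"z":-0.085,"ax":0,"ay":-0.4,"az":-0.3,"claw":0.085},{"x":-0.0015,"y":-0.0065,"z":-0.12,"ax":0,"ay":-0.4,"az":-0.3,"claw":0.085},{"x":-0.0015,"y":-0.0065,"z":-0.145,"ax":0,"ay":-0.4,"az":-0.3,"claw":0.085},{"x":-0.0015,"y":-0.0065,"z":-0.159,"ax":0,"ay":-0.4,"az":-0.3,"claw":0.085},{"x":-0.0015,"y":-0.0065,"z":-0.159,"ax":0,"ay":-0.4,"az":-0.3,"claw":0.085}]' | grep force
python3 -c "from h import *;where();goto((.484,-.178,.064),1,-50)"
```

```text
contact_force: [-1.0, -0.9, 0.4]
grasp_force: 0.0
t 9.2 q [ 0.06  0.88 -0.27  2.1   1.39  1.1  -1.4 ] grasp pt [ 0.4833 -0.1817  0.0643] closing yaw 0.6 z [ 0.01  -0.765 -0.644] ytz 0.002 open 85.1 F [-1.  -0.9  0.4] grip 0.0
shift [ 0.0008  0.0037 -0.0003] rv [-0.06  0.1   0.37] clock 9.2
```

```bash

python3 -m jog '[{"x":0.001,"y":0.003,"z":0,"ax":0,"ay":0.1,"az":0.4,"claw":0.085},{"x":0.001,"y":0.003,"z":0,"ax":0,"ay":0.1,"az":0.4,"claw":0.05},{"x":0.001,"y":0.003,"z":0,"ax":0,"ay":0.1,"az":0.4,"claw":0.03},{"x":0.001,"y":0.003,"z":0,"ax":0,"ay":0.1,"az":0.4,"claw":0.03},{"x":0.001,"y":0.003,"z":0,"ax":0,"ay":0.1,"az":0.4,"claw":0.03},{"x":0.001,"y":0.003,"z":0,"ax":0,"ay":0.1,"az":0.4,"claw":0.03},{"x":0.001,"y":0.003,"z":0,"ax":0,"ay":0.1,"az":0.4,"claw":0.03}]' 40
python3 -m jog '[{"x":0,"y":0,"z":0.02,"ax":0,"ay":0,"az":0,"claw":0.03},{"x":0,"y":0.001,"z":0.05,"ax":4,"ay":0.1,"az":0,"claw":0.03},{"x":0,"y":0.002,"z":0.08,"ax":12,"ay":0.2,"az":0,"claw":0.03},{"x":0,"y":0.02,"z":0.1,"ax":20,"ay":0.3,"az":0,"claw":0.03},{"x":0,"y":0.05,"z":0.1,"ax":28,"ay":0.5,"az":0,"claw":0.03},{"x":0,"y":0.09,"z":0.1,"ax":36,"ay":0.6,"az":0,"claw":0.03},{"x":0,"y":0.13,"z":0.1,"ax":44,"ay":0.8,"az":0,"claw":0.03},{"x":0,"y":0.17,"z":0.1,"ax":52,"ay":0.9,"az":0,"claw":0.03}]' |grep force
python3 -c "from h import *;where();goto((.505,.24,.13),0,40)"
```

```text
clock: 9.9
ee_pos: [0.4858, -0.1945, 0.0524]
tool_rot: [[-0.011, 1.0, 0.019], [0.641, 0.021, -0.767], [-0.767, 0.003, -0.642]]
contact_force: [-0.4, 1.2, 5.9]
opening: 0.581
grasp_force: 43.7
contact_force: [-0.6, -0.0, -1.3]
grasp_force: 43.3
t 10.7 q [ 0.54  0.58 -0.77  1.97  0.51  0.79 -0.49] grasp pt [ 0.4851 -0.0238  0.1741] closing yaw 1.0 z [ 0.005  0.04  -0.999] ytz 0.006 open 49.9 F [-0.6 -0.  -1.3] grip 43.28972138464451
shift [ 0.0198  0.2771 -0.039 ] rv [37.68  0.63 -0.85] clock 10.7
```

```bash

python3 -m jog '[{"x":0.003,"y":0.04,"z":0,"ax":8,"ay":0.1,"az":0,"claw":0.03},{"x":0.006,"y":0.08,"z":0,"ax":16,"ay":0.3,"az":0,"claw":0.03},{"x":0.01,"y":0.12,"z":0,"ax":24,"ay":0.4,"az":-0.5,"claw":0.03},{"x":0.014,"y":0.16,"z":0,"ax":32,"ay":0.5,"az":-0.8,"claw":0.03},{"x":0.02,"y":0.2,"z":0,"ax":37.7,"ay":0.6,"az":-0.8,"claw":0.03},{"x":0.023,"y":0.24,"z":-0.02,"ax":37.7,"ay":0.6,"az":-0.8,"claw":0.03},{"x":0.023,"y":0.282,"z":-0.04,"ax":37.7,"ay":0.6,"az":-0.8,"claw":0.03},{"x":0.023,"y":0.282,"z":-0.049,"ax":37.7,"ay":0.6,"az":-0.8,"claw":0.03}]' |grep force
python3 - <<'E'
from h import *;where();goto((.508,.245,.05),0,40)
from station import camera
c=camera('side');np.savez('s5.npz',**c);P=cloud(c)
cv2.imwrite('pics/s5.png',cv2.resize(c['image'][130:280,150:350],None,fx=3,fy=3))
E
```

```text
contact_force: [-1.6, 0.5, 0.4]
grasp_force: 43.1
t 11.5 q [ 0.42  0.94 -1.    1.99  0.21  0.33 -0.43] grasp pt [0.5048 0.2498 0.119 ] closing yaw 0.7 z [-0.009  0.642 -0.767] ytz -0.002 open 49.5 F [-1.6  0.5  0.4] grip 43.14187366515398
shift [ 0.0034 -0.0048 -0.069 ] rv [ 0.09 -0.09 -0.72] clock 11.5
```

View pics/s5.png

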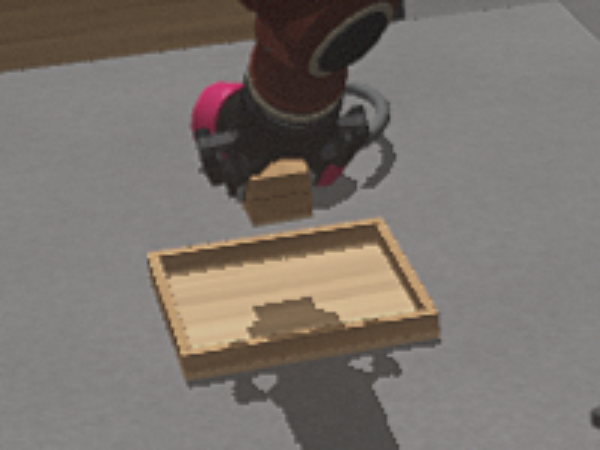

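The box is right way up, lid on top, and the tray is below at (290,300) in the crop. Lowering.

```bash

python3 -m jog '[{"x":0.003,"y":-0.006,"z":-0.02,"ax":0,"ay":-0.1,"az":-0.7,"claw":0.03},{"x":0.003,"y":-0.006,"z":-0.045,"ax":0,"ay":-0.1,"az":-0.7,"claw":0.03},{"x":0.003,"y":-0.006,"z":-0.063,"ax":0,"ay":-0.1,"az":-0.7,"claw":0.03},{"x":0.003,"y":-0.006,"z":-0.073,"ax":0,"ay":-0.1,"az":-0.7,"claw":0.03},{"x":0.003,"y":-0.006,"z":-0.079,"ax":0,"ay":-0.1,"az":-0.7,"claw":0.03},{"x":0.003,"y":-0.006,"z":-0.08,"ax":0,"ay":-0.1,"az":-0.7,"claw":0.03},{"x":0.003,"y":-0.006,"z":-0.08,"ax":0,"ay":-0.1,"az":-0.7,"claw":0.03}]' |grep contact
python3 -c "from h import *;where()"
python3 -m jog '[{"x":0,"y":0,"z":-0.001,"ax":0,"ay":0,"az":0,"claw":0.03},{"x":0,"y":0,"z":-0.002,"ax":0,"ay":0,"az":0,"claw":0.03},{"x":0,"y":0,"z":-0.002,"ax":0,"ay":0,"az":0,"claw":0.03}]'|grep -E "contact|pos"
python3 -m jog '[{"x":0,"y":0,"z":-0.001,"ax":0,"ay":0,"az":0,"claw":0.03},{"x":0,"y":0,"z":-0.001,"ax":0,"ay":0,"az":0,"claw":0.03}]'|grep -E "contact|pos"
python3 -c "from h import *;where()"
```

```text
contact_force: [-0.8, -0.3, -0.5]
t 12.25 q [ 0.38  1.05 -0.89  2.01  0.27  0.19 -0.39] grasp pt [0.5113 0.2379 0.0398] closing yaw -0.6 z [ 0.008  0.64  -0.769] ytz 0.003 open 49.6 F [-0.8 -0.3 -0.5] grip 43.18789009004831
ee_pos: [0.5113, 0.2517, 0.0206]
contact_force: [1.0, 0.5, -1.0]
ee_pos: [0.5112, 0.2516, 0.0192]
contact_force: [-0.5, 0.1, -0.9]
t 12.75 q [ 0.38  1.06 -0.88  2.01  0.28  0.19 -0.39] grasp pt [0.511  0.2376 0.0362] closing yaw -0.6 z [ 0.008  0.639 -0.769] ytz 0.002 open 49.6 F [-0.5  0.1 -0.9] grip 43.18892888724804
```

```bash

python3 -m jog '[{"x":0,"y":0,"z":-0.001,"ax":0,"ay":0,"az":0,"claw":0.03},{"x":0,"y":0,"z":-0.001,"ax":0,"ay":0,"az":0,"claw":0.03}]'|grep -E "contact|pos"
python3 -m jog '[{"x":0,"y":0,"z":-0.001,"ax":0,"ay":0,"az":0,"claw":0.03},{"x":0,"y":0,"z":-0.001,"ax":0,"ay":0,"az":0,"claw":0.03}]'|grep -E "contact|pos"
python3 -m jog '[{"x":0,"y":0,"z":-0.0007,"ax":0,"ay":0,"az":0,"claw":0.03},{"x":0,"y":0,"z":-0.0007,"ax":0,"ay":0,"az":0,"claw":0.03}]'|grep -E "contact|pos"
python3 -c "from h import *;where()
from station import get_state;print(get_state()['torque'])"
```

```text
ee_pos: [0.5112, 0.2517, 0.0182]
contact_force: [-0.4, 0.1, -1.0]
ee_pos: [0.5114, 0.2519, 0.0179]
contact_force: [-0.5, -2.3, 3.5]
ee_pos: [0.5114, 0.2521, 0.0178]
contact_force: [-1.1, -4.5, 6.7]
t 13.35 q [ 0.38  1.06 -0.88  2.01  0.28  0.18 -0.39] grasp pt [0.5112 0.238  0.0347] closing yaw -0.6 z [ 0.009  0.64  -0.768] ytz 0.003 open 49.9 F [-1.1 -4.5  6.7] grip 44.29932855069637
[-0.22424868  0.1869311   0.18178164]
```

```bash

python3 -m jog '[{"x":0,"y":0,"z":0.0005,"ax":0,"ay":0,"az":0,"claw":0.03},{"x":0,"y":0,"z":0.0005,"ax":0,"ay":0,"az":0,"claw":0.056},{"x":0,"y":0,"z":0.0005,"ax":0,"ay":0,"az":0,"claw":0.085},{"x":0,"y":0,"z":0.0005,"ax":0,"ay":0,"az":0,"claw":0.085},{"x":0,"y":0,"z":0.0005,"ax":0,"ay":0,"az":0,"claw":0.085},{"x":0,"y":-0.02,"z":0.024,"ax":0,"ay":0,"az":0,"claw":0.085},{"x":0,"y":-0.05,"z":0.06,"ax":0,"ay":0,"az":0,"claw":0.085},{"x":0,"y":-0.08,"z":0.1,"ax":0,"ay":0,"az":0,"claw":0.085}]' |grep -E "force|open"
python3 -m jog '[{"x":0,"y":-0.04,"z":0.05,"ax":-8,"ay":0,"az":0,"claw":0.085},{"x":0,"y":-0.08,"z":0.07,"ax":-16,"ay":0,"az":0.5,"claw":0.085},{"x":0.02,"y":-0.12,"z":0.07,"ax":-24,"ay":0,"az":1,"claw":0.085},{"x":0.04,"y":-0.16,"z":0.07,"ax":-32,"ay":0,"az":2,"claw":0.085},{"x":0.06,"y":-0.2,"z":0.07,"ax":-40,"ay":0,"az":3,"claw":0.085},{"x":0.08,"y":-0.24,"z":0.07,"ax":-40,"ay":0,"az":4,"claw":0.085},{"x":0.09,"y":-0.28,"z":0.07,"ax":-40,"ay":0,"az":6,"claw":0.085},{"x":0.095,"y":-0.31,"z":0.07,"ax":-40,"ay":0,"az":8,"claw":0.085}]' | grep force
python3 - <<'E'
from h import *;where()
from station import camera
for n in ['side','top']:
    c=camera(n);np.savez(n+'6.npz',**c);P=cloud(c)
    m=(abs(P[...,0]-.51)<.05)&(abs(P[...,1]-.242)<.05)&(P[...,2]>.035)&(P[...,2]<.07)
    S=P[m];t=S[S[:,2]>.043];print(n,len(S),np.percentile(S[:,2],[50,95]),t.mean(0),rect(t))
    if n=='top': print('box2',[rect(P[(abs(P[...,0]-.608)<.05)&(abs(P[...,1]+.184)<.05)&(abs(P[...,2]-.074)<.006)])])
    if n=='side':cv2.imwrite('pics/s6.png',cv2.resize(c['image'][180:360,180:400],None,fx=3,fy=3))
goto((.609,-.184,.2),7.5,-50)
E
```

```text
contact_force: [1.1, 0.6, 0.1]
opening: 0.996
grasp_force: 0.0
contact_force: [0.4, -0.0, -0.1]
grasp_force: 0.0
t 14.95 q [ 0.61  0.74 -0.77  1.52  0.55  1.15 -0.16] grasp pt [ 0.6076 -0.1409  0.2081] closing yaw 7.0 z [-0.039 -0.009 -0.999] ytz -0.04 open 84.9 F [ 0.4 -0.  -0.1] grip 0.0
side 338 [0.04598537 0.04975202] [0.50990439 0.23696954 0.04677947] [510.2 240.1  70.2  50.7  89.9]
top 385 [0.04906725 0.05525922] [0.50911607 0.24257813 0.04958512] [509.2 242.1  60.   49.5  88.5]
box2 [array([ 594.8, -167.1,   16.4,   20.3,   72.3])]
shift [ 0.0049 -0.0551  0.0009] rv [-48.97  -8.2    2.01] clock 15.05
```

View pics/s6.png

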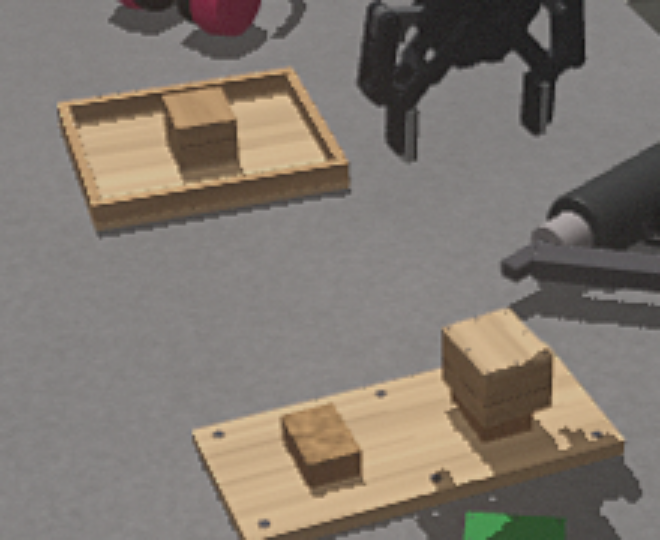

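Box one sits closed, right way up and flat in the tray at (200,130) in the crop. The far box is at (495,370) in the crop, still bottom up. Repeating the sequence on it with a closing yaw of about 7.5°.

```bash

python3 -m jog '[{"x":0,"y":-0.01,"z":0,"ax":-8,"ay":-1.3,"az":0.3,"claw":0.085},{"x":0.001,"y":-0.02,"z":0,"ax":-16,"ay":-2.7,"az":0.6,"claw":0.085},{"x":0.002,"y":-0.03,"z":0,"ax":-24,"ay":-4,"az":1,"claw":0.085},{"x":0.003,"y":-0.035,"z":0,"ax":-32,"ay":-5.4,"az":1.3,"claw":0.085},{"x":0.004,"y":-0.045,"z":0,"ax":-40,"ay":-6.7,"az":1.6,"claw":0.085},{"x":0.005,"y":-0.055,"z":-0.01,"ax":-48,"ay":-8,"az":2,"claw":0.085},{"x":0.005,"y":-0.055,"z":-0.02,"ax":-49,"ay":-8.2,"az":2,"claw":0.085},{"x":0.005,"y":-0.055,"z":-0.03,"ax":-49,"ay":-8.2,"az":2,"claw":0.085}]' | grep force
python3 - <<'E'
from h import *;where();goto((.609,-.185,.052),7.5,-50)
from station import camera
c=camera('side');P=cloud(c)
t=P[(abs(P[...,0]-.608)<.05)&(abs(P[...,1]+.186)<.05)&(abs(P[...,2]-.0735)<.005)];print(len(t),rect(t))
E
```

```text
contact_force: [0.2, -0.1, 0.5]
grasp_force: 0.0
t 15.85 q [ 0.1   0.76 -0.33  1.8   1.28  1.19 -0.9 ] grasp pt [ 0.6086 -0.1737  0.169 ] closing yaw 8.2 z [ 0.103 -0.756 -0.647] ytz -0.008 open 85.3 F [ 0.2 -0.1  0.5] grip 0.0
shift [ 0.0003 -0.0113 -0.1169] rv [-0.22 -0.52 -0.69] clock 15.85
529 [ 610.1 -185.9   52.8   65.7    8.3]
```

```bash

python3 -m jog '[{"x":0.001,"y":-0.006,"z":-0.03,"ax":0,"ay":-0.5,"az":0,"claw":0.085},{"x":0.001,"y":-0.009,"z":-0.065,"ax":0,"ay":-0.5,"az":0,"claw":0.085},{"x":0.001,"y":-0.009,"z":-0.09,"ax":0,"ay":-0.5,"az":0,"claw":0.085},{"x":0.001,"y":-0.009,"z":-0.108,"ax":0,"ay":-0.5,"az":0,"claw":0.085},{"x":0.001,"y":-0.009,"z":-0.117,"ax":0,"ay":-0.5,"az":0,"claw":0.085},{"x":0.001,"y":-0.009,"z":-0.117,"ax":0,"ay":-0.5,"az":0,"claw":0.085}]' | grep force
python3 -c "from h import *;where();goto((.609,-.185,.052),8,-50)"
```

```text
contact_force: [0.0, -1.0, -0.7]
grasp_force: 0.0
t 16.5 q [ 0.08  0.95 -0.28  1.82  1.43  1.11 -1.13] grasp pt [ 0.6095 -0.1861  0.0531] closing yaw 7.9 z [ 0.106 -0.757 -0.645] ytz 0.002 open 84.8 F [ 0.  -1.  -0.7] grip 0.0
shift [-0.0005  0.0011 -0.0011] rv [-0.15  0.08  0.13] clock 16.5
```

```bash

python3 -m jog '[{"x":0,"y":0.001,"z":-0.001,"ax":0,"ay":0,"az":0,"claw":0.085},{"x":0,"y":0.001,"z":-0.001,"ax":0,"ay":0,"az":0,"claw":0.05},{"x":0,"y":0.001,"z":-0.001,"ax":0,"ay":0,"az":0,"claw":0.03},{"x":0,"y":0.001,"z":-0.001,"ax":0,"ay":0,"az":0,"claw":0.03},{"x":0,"y":0.001,"z":-0.001,"ax":0,"ay":0,"az":0,"claw":0.03},{"x":0,"y":0.001,"z":-0.001,"ax":0,"ay":0,"az":0,"claw":0.03},{"x":0,"y":0.001,"z":-0.001,"ax":0,"ay":0,"az":0,"claw":0.03}]' 40 | grep -E "force|open"
python3 -c "from h import *;where()"
python3 -m jog '[{"x":0,"y":0,"z":0.025,"ax":0,"ay":0,"az":0,"claw":0.03},{"x":0,"y":0,"z":0.06,"ax":0,"ay":0,"az":0,"claw":0.03},{"x":0,"y":0.002,"z":0.058,"ax":7.9,"ay":1.1,"az":0,"claw":0.03},{"x":-0.001,"y":0.005,"z":0.056,"ax":15.8,"ay":2.2,"az":0,"claw":0.03},{"x":-0.001,"y":0.007,"z":0.054,"ax":23.8,"ay":3.3,"az":0,"claw":0.03},{"x":-0.001,"y":0.01,"z":0.053,"ax":31.7,"ay":4.4,"az":0,"claw":0.03},{"x":-0.002,"y":0.013,"z":0.053,"ax":39.6,"ay":5.6,"az":0,"claw":0.03},{"x":-0.002,"y":0.016,"z":0.052,"ax":47.5,"ay":6.7,"az":0,"claw":0.03}]' |grep force
python3 -m jog '[{"x":0,"y":0.003,"z":0,"ax":7.9,"ay":1.1,"az":0,"claw":0.03},{"x":-0.001,"y":0.006,"z":0,"ax":15.8,"ay":2.2,"az":0,"claw":0.03},{"x":-0.001,"y":0.009,"z":0.002,"ax":23.8,"ay":3.3,"az":0,"claw":0.03},{"x":-0.002,"y":0.012,"z":0.003,"ax":31.7,"ay":4.4,"az":0,"claw":0.03},{"x":-0.002,"y":0.014,"z":0.005,"ax":39.6,"ay":5.6,"az":0,"claw":0.03},{"x":-0.002,"y":0.015,"z":0.005,"ax":41.6,"ay":5.8,"az":0,"claw":0.03},{"x":-0.002,"y":0.015,"z":0.005,"ax":41.6,"ay":5.8,"az":0,"claw":0.03}]' | grep force
python3 - <<'E'
from h import *;where();goto((.608,-.185,.07),8,40)
from station import camera
c=camera('side');cv2.imwrite('pics/s7.png',cv2.resize(c['image'][200:400,200:440],None,fx=3,fy=3))
E
```

```text
contact_force: [-0.4, 0.7, 6.0]
opening: 0.579
grasp_force: 40.4
t 17.2 q [ 0.08  0.95 -0.28  1.82  1.43  1.11 -1.13] grasp pt [ 0.6104 -0.1846  0.0538] closing yaw 7.9 z [ 0.108 -0.758 -0.643] ytz 0.004 open 49.5 F [-0.4  0.7  6. ] grip 40.39347466081381
contact_force: [0.6, 0.2, -2.3]
grasp_force: 40.1
contact_force: [0.0, -0.1, -1.2]
grasp_force: 40.0
t 18.7 q [ 0.93  1.18 -1.04  1.3   0.28  1.29  0.22] grasp pt [ 0.6092 -0.1856  0.1097] closing yaw 7.7 z [-0.089  0.638 -0.765] ytz -0.004 open 49.5 F [ 0.  -0.1 -1.2] grip 40.04717057221569
shift [-0.0012  0.0005 -0.0397] rv [-0.06 -0.24  0.29] clock 18.7
```

View pics/s7.png

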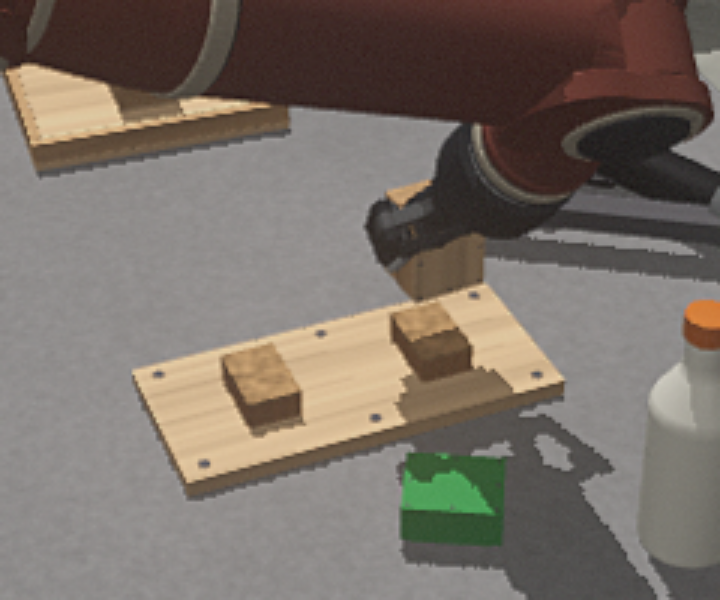

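The second box is on end above the far pad, which shows at (430,335) in the crop, and it is closed. Lowering.

```bash

python3 -m jog '[{"x":-0.001,"y":0.001,"z":-0.015,"ax":0,"ay":-0.2,"az":0.3,"claw":0.03},{"x":-0.001,"y":0.001,"z":-0.03,"ax":0,"ay":-0.2,"az":0.3,"claw":0.03},{"x":-0.001,"y":0.001,"z":-0.039,"ax":0,"ay":-0.2,"az":0.3,"claw":0.03},{"x":-0.001,"y":0.001,"z":-0.043,"ax":0,"ay":-0.2,"az":0.3,"claw":0.03},{"x":-0.001,"y":0.001,"z":-0.045,"ax":0,"ay":-0.2,"az":0.3,"claw":0.03},{"x":-0.001,"y":0.001,"z":-0.045,"ax":0,"ay":-0.2,"az":0.3,"claw":0.03}]' |grep contact
python3 -m jog '[{"x":0,"y":0,"z":-0.001,"ax":0,"ay":0,"az":0,"claw":0.03},{"x":0,"y":0,"z":-0.001,"ax":0,"ay":0,"az":0,"claw":0.03}]'|grep contact
python3 -c "from h import *;where()"
python3 -m jog '[{"x":0,"y":0,"z":-0.001,"ax":0,"ay":0,"az":0,"claw":0.03},{"x":0,"y":0,"z":-0.001,"ax":0,"ay":0,"az":0,"claw":0.03}]'|grep contact
python3 -c "from h import *;where()"
```

```text
contact_force: [-0.5, -0.1, -0.5]
contact_force: [0.9, 0.7, -1.6]
t 19.55 q [ 0.93  1.23 -1.02  1.32  0.31  1.23  0.24] grasp pt [ 0.6094 -0.1835  0.0668] closing yaw 8.1 z [-0.088  0.637 -0.766] ytz 0.004 open 49.5 F [ 0.9  0.7 -1.6] grip 40.04626682843082
contact_force: [-0.1, -0.5, -0.2]
t 19.75 q [ 0.93  1.23 -1.02  1.32  0.31  1.23  0.24] grasp pt [ 0.6092 -0.1835  0.0655] closing yaw 8.1 z [-0.089  0.637 -0.766] ytz 0.003 open 50.0 F [-0.1 -0.5 -0.2] grip 40.04651113646105
```

```bash

python3 -m jog '[{"x":0,"y":0,"z":-0.001,"ax":0,"ay":0,"az":0,"claw":0.03},{"x":0,"y":0,"z":-0.001,"ax":0,"ay":0,"az":0,"claw":0.03}]'|grep -E "contact|pos"
python3 -m jog '[{"x":0,"y":0,"z":-0.001,"ax":0,"ay":0,"az":0,"claw":0.03},{"x":0,"y":0,"z":-0.001,"ax":0,"ay":0,"az":0,"claw":0.03}]'|grep -E "contact|pos"
python3 -m jog '[{"x":0,"y":0,"z":-0.0007,"ax":0,"ay":0,"az":0,"claw":0.03},{"x":0,"y":0,"z":-0.0007,"ax":0,"ay":0,"az":0,"claw":0.03}]'|grep -E "contact|pos"
python3 -c "from h import *;where()"
```

```text
ee_pos: [0.6071, -0.1694, 0.0474]
contact_force: [-0.2, 0.5, -0.5]
ee_pos: [0.6073, -0.1693, 0.0467]
contact_force: [-0.4, -0.7, -0.5]
ee_pos: [0.6073, -0.1693, 0.0467]
contact_force: [-1.0, -1.4, 3.5]
t 20.35 q [ 0.93  1.23 -1.02  1.32  0.32  1.23  0.24] grasp pt [ 0.6093 -0.1833  0.0635] closing yaw 8.1 z [-0.089  0.638 -0.765] ytz 0.003 open 49.4 F [-1.  -1.4  3.5] grip 40.38821987458505
```

```bash

python3 -m jog '[{"x":0,"y":0,"z":0.0004,"ax":0,"ay":0,"az":0,"claw":0.03},{"x":0,"y":0,"z":0.0004,"ax":0,"ay":0,"az":0,"claw":0.056},{"x":0,"y":0,"z":0.0004,"ax":0,"ay":0,"az":0,"claw":0.085},{"x":0,"y":0,"z":0.0004,"ax":0,"ay":0,"az":0,"claw":0.085},{"x":0,"y":0,"z":0.0004,"ax":0,"ay":0,"az":0,"claw":0.085},{"x":0.003,"y":-0.02,"z":0.024,"ax":0,"ay":0,"az":0,"claw":0.085},{"x":0.007,"y":-0.05,"z":0.06,"ax":0,"ay":0,"az":0,"claw":0.085},{"x":0.009,"y":-0.065,"z":0.095,"ax":0,"ay":0,"az":0,"claw":0.085}]' |grep -E "force|open"
python3 -m jog '[{"x":-0.003,"y":0.02,"z":0.045,"ax":-7.9,"ay":-1.1,"az":0,"claw":0.085},{"x":-0.005,"y":0.035,"z":0.07,"ax":-15.8,"ay":-2.2,"az":0,"claw":0.085},{"x":-0.005,"y":0.04,"z":0.07,"ax":-23.8,"ay":-3.3,"az":0,"claw":0.085},{"x":-0.005,"y":0.04,"z":0.07,"ax":-31.7,"ay":-4.4,"az":0,"claw":0.085},{"x":-0.005,"y":0.04,"z":0.07,"ax":-39.6,"ay":-5.6,"az":0,"claw":0.085},{"x":-0.005,"y":0.04,"z":0.07,"ax":-47.5,"ay":-6.7,"az":0,"claw":0.085},{"x":-0.005,"y":0.04,"z":0.07,"ax":-55.5,"ay":-7.8,"az":0,"claw":0.085},{"x":-0.005,"y":0.04,"z":0.07,"ax":-63.4,"ay":-8.9,"az":0,"claw":0.085}]' | grep force
python3 -m jog '[{"x":0,"y":0,"z":0,"ax":-7.9,"ay":-1.1,"az":0,"claw":0.085},{"x":0,"y":0,"z":0,"ax":-15.8,"ay":-2.2,"az":0,"claw":0.085},{"x":0,"y":0,"z":-0.02,"ax":-23.8,"ay":-3.3,"az":0,"claw":0.085},{"x":0,"y":0,"z":-0.04,"ax":-25.7,"ay":-3.6,"az":0,"claw":0.085},{"x":0,"y":0,"z":-0.04,"ax":-25.7,"ay":-3.6,"az":0,"claw":0.085}]' | grep force
python3 - <<'E'
from h import *;where()
from station import camera
goto((.609,-.178,.064),8,-50)
for n in ['side','top']:
    c=camera(n);np.savez(n+'8.npz',**c);P=cloud(c)
    m=(abs(P[...,0]-.609)<.04)&(abs(P[...,1]+.185)<.045)&(P[...,2]>.045)&(P[...,2]<.115)
    S=P[m];print(n,len(S));S2=S[abs(S[:,2]-.092)<.006];print(S2.mean(0),rect(S2)) if len(S2)>9 else 0
E
```

```text
contact_force: [1.1, -1.3, -0.7]
opening: 0.992
grasp_force: 0.0
contact_force: [0.2, 0.5, 0.1]
grasp_force: 0.0
contact_force: [0.0, 0.1, 0.1]
grasp_force: 0.0
t 22.45 q [ 0.16  0.76 -0.44  1.8   1.31  1.26 -0.89] grasp pt [ 0.6074 -0.1749  0.181 ] closing yaw 8.4 z [ 0.105 -0.756 -0.646] ytz -0.011 open 84.7 F [0.  0.1 0.1] grip 0.0
shift [ 0.0016 -0.0032 -0.117 ] rv [-0.14 -0.67 -0.44] clock 22.45
side 943
[ 0.60729244 -0.18659565  0.09043994] [ 608.6 -184.6   51.7   48.1    6.6]
top 270
[ 0.60746831 -0.18265063  0.09223922] [ 605.9 -182.3   50.4   41.7    8.6]
```

```bash

python3 -m jog '[{"x":0,"y":-0.002,"z":-0.03,"ax":0,"ay":-0.6,"az":-0.2,"claw":0.085},{"x":0,"y":-0.002,"z":-0.065,"ax":0,"ay":-0.6,"az":-0.2,"claw":0.085},{"x":0,"y":-0.002,"z":-0.09,"ax":0,"ay":-0.6,"az":-0.2,"claw":0.085},{"x":0,"y":-0.002,"z":-0.108,"ax":0,"ay":-0.6,"az":-0.2,"claw":0.085},{"x":0,"y":-0.002,"z":-0.116,"ax":0,"ay":-0.6,"az":-0.2,"claw":0.085},{"x":0,"y":-0.002,"z":-0.116,"ax":0,"ay":-0.6,"az":-0.2,"claw":0.085}]' | grep force
python3 -c "from h import *;where();goto((.607,-.179,.064),8,-50)"
```

```text
contact_force: [-0.1, -0.1, 0.7]
grasp_force: 0.0
t 23.15 q [ 0.14  0.94 -0.38  1.83  1.44  1.2  -1.12] grasp pt [ 0.6091 -0.1808  0.0696] closing yaw 7.8 z [ 0.11  -0.758 -0.642] ytz 0.008 open 84.9 F [-0.1 -0.1  0.7] grip 0.0
shift [-0.0021  0.0018 -0.0056] rv [-0.04  0.48  0.17] clock 23.15
```

```bash

python3 -m jog '[{"x":-0.002,"y":0.002,"z":-0.004,"ax":0,"ay":0.4,"az":0.2,"claw":0.085},{"x":-0.002,"y":0.002,"z":-0.004,"ax":0,"ay":0.4,"az":0.2,"claw":0.05},{"x":-0.002,"y":0.002,"z":-0.004,"ax":0,"ay":0.4,"az":0.2,"claw":0.03},{"x":-0.002,"y":0.002,"z":-0.004,"ax":0,"ay":0.4,"az":0.2,"claw":0.03},{"x":-0.002,"y":0.002,"z":-0.004,"ax":0,"ay":0.4,"az":0.2,"claw":0.03},{"x":-0.002,"y":0.002,"z":-0.004,"ax":0,"ay":0.4,"az":0.2,"claw":0.03},{"x":-0.002,"y":0.002,"z":-0.004,"ax":0,"ay":0.4,"az":0.2,"claw":0.03}]' 40 |grep -E "force|open"
python3 -c "from h import *;where()"
python3 -m jog '[{"x":0,"y":0,"z":0.02,"ax":0,"ay":0,"az":0,"claw":0.03},{"x":0,"y":0.001,"z":0.05,"ax":4,"ay":0.6,"az":0,"claw":0.03},{"x":0,"y":0.002,"z":0.08,"ax":11.9,"ay":1.7,"az":0,"claw":0.03},{"x":0,"y":0.02,"z":0.11,"ax":19.8,"ay":2.8,"az":0,"claw":0.03},{"x":-0.01,"y":0.05,"z":0.13,"ax":27.7,"ay":3.9,"az":0,"claw":0.03},{"x":-0.02,"y":0.09,"z":0.14,"ax":35.6,"ay":5,"az":0,"claw":0.03},{"x":-0.03,"y":0.13,"z":0.14,"ax":43.6,"ay":6.1,"az":0,"claw":0.03},{"x":-0.05,"y":0.17,"z":0.14,"ax":51.5,"ay":7.2,"az":0,"claw":0.03}]' |grep force
python3 -c "from h import *;where();goto((.509,.238,.15),-1.5,40)"
```

```text
contact_force: [0.2, 0.9, 5.0]
opening: 0.582
grasp_force: 42.8
t 23.85 q [ 0.13  0.95 -0.38  1.83  1.45  1.2  -1.13] grasp pt [ 0.6073 -0.1776  0.066 ] closing yaw 8.2 z [ 0.11  -0.759 -0.642] ytz 0.002 open 49.7 F [0.2 0.9 5. ] grip 42.826949805021286
contact_force: [-0.9, -0.3, -1.9]
grasp_force: 42.4
t 24.65 q [ 0.57  0.67 -0.9   1.72  0.56  1.03 -0.38] grasp pt [ 0.5599 -0.0238  0.2139] closing yaw 8.0 z [ 0.     0.042 -0.999] ytz 0.006 open 49.7 F [-0.9 -0.3 -1.9] grip 42.44457006454468
shift [-0.0505  0.275  -0.0587] rv [37.6   2.46 -9.  ] clock 24.65
```

```bash

python3 -m jog '[{"x":-0.01,"y":0.04,"z":0,"ax":7.5,"ay":0.5,"az":-1.8,"claw":0.03},{"x":-0.02,"y":0.08,"z":0,"ax":15,"ay":1,"az":-3.6,"claw":0.03},{"x":-0.03,"y":0.12,"z":0,"ax":22.5,"ay":1.5,"az":-5.4,"claw":0.03},{"x":-0.04,"y":0.16,"z":0,"ax":30,"ay":2,"az":-7.2,"claw":0.03},{"x":-0.05,"y":0.2,"z":-0.01,"ax":37.6,"ay":2.5,"az":-9,"claw":0.03},{"x":-0.05,"y":0.24,"z":-0.03,"ax":37.6,"ay":2.5,"az":-9,"claw":0.03},{"x":-0.05,"y":0.275,"z":-0.06,"ax":37.6,"ay":2.5,"az":-9,"claw":0.03},{"x":-0.05,"y":0.275,"z":-0.075,"ax":37.6,"ay":2.5,"az":-9,"claw":0.03}]' |grep force
python3 -m jog '[{"x":0,"y":0,"z":0,"ax":0,"ay":0,"az":0,"claw":0.03}]'|grep contact
python3 - <<'E'
from h import *;where();goto((.509,.238,.085),-1.5,40)
from station import camera
for n in ['side','top']:
    c=camera(n);np.savez(n+'9.npz',**c);P=cloud(c)
cv2.imwrite('pics/s9.png',cv2.resize(np.load('side9.npz')['image'][160:260,180:310],None,fx=6,fy=6))
E
```

```text
contact_force: [-0.7, -0.5, -0.8]
grasp_force: 42.3
contact_force: [-1.1, -0.1, -0.6]
t 25.55 q [ 0.46  0.92 -1.03  1.99  0.26  0.35 -0.5 ] grasp pt [0.507  0.2363 0.1299] closing yaw -1.2 z [ 0.007  0.637 -0.771] ytz -0.008 open 49.5 F [-1.1 -0.1 -0.6] grip 42.341802567243576
shift [ 0.0022  0.0018 -0.0448] rv [ 0.44 -0.45 -0.33] clock 25.55
```

View pics/s9.png

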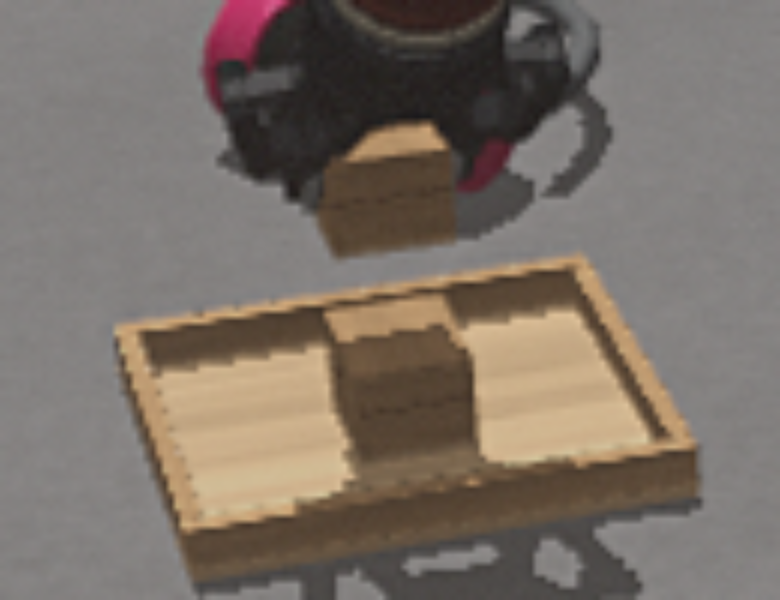

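The held box is right way up and closed, at (390,190) in the crop, above the placed box at (400,400). I'll compare their −y faces for alignment.

```bash
python3 - <<'E'
from h import *
c=dict(np.load('side9.npz'));P=cloud(c)
reg=(abs(P[...,0]-.509)<.04)&(P[...,1]>.19)&(P[...,1]<.3)
for n,z0,z1 in [('low',.018,.040),('up',.108,.128)]:
    S=P[reg&(P[...,2]>z0)&(P[...,2]<z1)&(P[...,1]<.235)]
    f=S[S[:,1]<np.percentile(S[:,1],30)+.006]
    k=np.polyfit(f[:,0]-.509,f[:,1],1)
    print(n,len(f),'face y@.509',k[1].round(4),'yaw deg',np.degrees(np.arctan(k[0])).round(2),'x range',np.percentile(f[:,0],[1,99]).round(4), 'z',np.percentile(f[:,2],[2,98]).round(3))
c=dict(np.load('top9.npz'));P=cloud(c)
S=P[(abs(P[...,0]-.509)<.05)&(abs(P[...,1]-.24)<.06)&(P[...,2]>.1)];S=S[abs(S[:,2]-.1445)<.004];print(len(S),rect(S) if len(S)>5 else '')
# pixel column edges in side view of faces
im=np.load('side9.npz')['image']
E
```

```text
low 154 face y@.509 0.2108 yaw deg -0.2 x range [0.4849 0.5342] z [0.018 0.04 ]
up 146 face y@.509 0.2085 yaw deg 0.07 x range [0.4812 0.5305] z [0.109 0.128]
241 [507.  242.3  55.   73.7  89.5]
```

```bash

python3 -m jog '[{"x":0.003,"y":0.002,"z":-0.01,"ax":0.4,"ay":-0.4,"az":-0.3,"claw":0.03},{"x":0.003,"y":0.002,"z":-0.025,"ax":0.4,"ay":-0.4,"az":-0.3,"claw":0.03},{"x":0.003,"y":0.002,"z":-0.038,"ax":0.4,"ay":-0.4,"az":-0.3,"claw":0.03},{"x":0.003,"y":0.002,"z":-0.045,"ax":0.4,"ay":-0.4,"az":-0.3,"claw":0.03},{"x":0.003,"y":0.002,"z":-0.045,"ax":0.4,"ay":-0.4,"az":-0.3,"claw":0.03},{"x":0.003,"y":0.002,"z":-0.045,"ax":0.4,"ay":-0.4,"az":-0.3,"claw":0.03},{"x":0.003,"y":0.002,"z":-0.045,"ax":0.4,"ay":-0.4,"az":-0.3,"claw":0.03}]' |grep force
cat > al.py <<'E'
from h import *
from station import camera
where()
L=[];
for i in range(3):
  c=camera('side');P=cloud(c);P0=P
  g=np.percentile(P[(abs(P[...,0]-.509)<.04)&(P[...,1]>.19)&(P[...,1]<.235)&(P[...,2]>.06)][:,2],5) if 0 else 0
  reg=(abs(P[...,0]-.509)<.04)&(P[...,1]>.19)&(P[...,1]<.3)
  for n,z0,z1 in [('low',.018,.040),('up',.062,.085)]:
    S=P[reg&(P[...,2]>z0)&(P[...,2]<z1)&(P[...,1]<.235)]
    f=S[S[:,1]<np.percentile(S[:,1],30)+.006]
    k=np.polyfit(f[:,0]-.509,f[:,1],1)
    print(n,len(f),'y',k[1].round(4),'yaw',np.degrees(np.arctan(k[0])).round(2),'x',np.percentile(f[:,0],[1,99]).round(4))
E
python3 al.py
```

```text
contact_force: [0.4, 0.3, -0.8]
grasp_force: 42.4
t 26.35 q [ 0.42  0.99 -0.96  2.01  0.3   0.25 -0.48] grasp pt [0.512  0.2388 0.0883] closing yaw -1.6 z [ 0.022  0.644 -0.765] ytz 0.006 open 49.5 F [ 0.4  0.3 -0.8] grip 42.39594720304012
low 146 y 0.2109 yaw -0.58 x [0.4852 0.5344]
up 158 y 0.2114 yaw -1.31 x [0.4862 0.5348]
low 146 y 0.2107 yaw -0.34 x [0.485 0.534]
up 160 y 0.2115 yaw -0.55 x [0.4864 0.5345]
low 159 y 0.2111 yaw -1.17 x [0.4852 0.5334]
up 154 y 0.2112 yaw -0.17 x [0.4859 0.5344]
```

```bash

python3 -m jog '[{"x":-0.0007,"y":0,"z":-0.004,"ax":0,"ay":0.3,"az":0,"claw":0.03},{"x":-0.0007,"y":0,"z":-0.007,"ax":0,"ay":0.3,"az":0,"claw":0.03},{"x":-0.0007,"y":0,"z":-0.009,"ax":0,"ay":0.3,"az":0,"claw":0.03},{"x":-0.0007,"y":0,"z":-0.009,"ax":0,"ay":0.3,"az":0,"claw":0.03}]' |grep -E "contact|pos"
python3 -m jog '[{"x":0,"y":0,"z":-0.001,"ax":0,"ay":0,"az":0,"claw":0.03},{"x":0,"y":0,"z":-0.001,"ax":0,"ay":0,"az":0,"claw":0.03}]'|grep -E "contact|pos"
python3 -m jog '[{"x":0,"y":0,"z":-0.001,"ax":0,"ay":0,"az":0,"claw":0.03},{"x":0,"y":0,"z":-0.001,"ax":0,"ay":0,"az":0,"claw":0.03}]'|grep -E "contact|pos"
python3 -c "from h import *;where()"
```

```text
ee_pos: [0.5113, 0.2526, 0.0614]
contact_force: [-0.2, 0.7, -1.0]
ee_pos: [0.5115, 0.2527, 0.0608]
contact_force: [1.2, -0.6, 0.3]
ee_pos: [0.5115, 0.2526, 0.0598]
contact_force: [0.0, -0.6, -1.0]
t 27.3 q [ 0.42  1.   -0.95  2.01  0.3   0.24 -0.48] grasp pt [0.5111 0.2385 0.0766] closing yaw -1.6 z [ 0.017  0.644 -0.765] ytz -0.001 open 49.4 F [ 0.  -0.6 -1. ] grip 42.39962473511696
```

```bash

python3 -m jog '[{"x":0,"y":0,"z":-0.0007,"ax":0,"ay":0,"az":0,"claw":0.03},{"x":0,"y":0,"z":-0.0007,"ax":0,"ay":0,"az":0,"claw":0.03}]'|grep -E "contact|pos"
python3 -m jog '[{"x":0,"y":0,"z":-0.0007,"ax":0,"ay":0,"az":0,"claw":0.03},{"x":0,"y":0,"z":-0.0007,"ax":0,"ay":0,"az":0,"claw":0.03}]'|grep -E "contact|pos"
python3 -c "from h import *;where()"
```

```text
ee_pos: [0.5115, 0.2526, 0.0591]
contact_force: [0.4, 0.1, -0.2]
ee_pos: [0.5115, 0.2526, 0.0584]
contact_force: [-0.1, -0.4, -1.2]
t 27.7 q [ 0.42  1.01 -0.95  2.01  0.31  0.24 -0.48] grasp pt [0.5111 0.2385 0.0752] closing yaw -1.6 z [ 0.017  0.644 -0.765] ytz -0.001 open 49.6 F [-0.1 -0.4 -1.2] grip 42.399702966213226
```

```bash

python3 -m jog '[{"x":0,"y":0,"z":-0.0007,"ax":0,"ay":0,"az":0,"claw":0.03},{"x":0,"y":0,"z":-0.0007,"ax":0,"ay":0,"az":0,"claw":0.03}]'|grep -E "contact|pos"
python3 -m jog '[{"x":0,"y":0,"z":-0.0007,"ax":0,"ay":0,"az":0,"claw":0.03},{"x":0,"y":0,"z":-0.0007,"ax":0,"ay":0,"az":0,"claw":0.03}]'|grep -E "contact|pos"
python3 al.py
```

```text
ee_pos: [0.5116, 0.2529, 0.0582]
contact_force: [-0.3, -1.6, 2.4]
ee_pos: [0.5117, 0.253, 0.0582]
contact_force: [-0.6, -2.3, 6.6]
t 28.1 q [ 0.42  1.01 -0.95  2.01  0.31  0.23 -0.48] grasp pt [0.5113 0.2389 0.075 ] closing yaw -1.6 z [ 0.018  0.644 -0.765] ytz 0.001 open 50.0 F [-0.6 -2.3  6.6] grip 43.257698491215706
low 148 y 0.2114 yaw -0.32 x [0.4856 0.5342]
up 169 y 0.2116 yaw -0.83 x [0.482  0.5341]
low 146 y 0.211 yaw -0.36 x [0.4854 0.5339]
up 171 y 0.2117 yaw -2.08 x [0.4808 0.5353]
low 154 y 0.2111 yaw -0.23 x [0.4845 0.5341]
up 162 y 0.2115 yaw -1.05 x [0.4823 0.5337]
```

Contact is made and the faces line up. Releasing gently and retreating.

```bash

python3 -m jog '[{"x":0,"y":0,"z":0.0005,"ax":0,"ay":0,"az":0,"claw":0.03},{"x":0,"y":0,"z":0.0005,"ax":0,"ay":0,"az":0,"claw":0.056},{"x":0,"y":0,"z":0.0005,"ax":0,"ay":0,"az":0,"claw":0.085},{"x":0,"y":0,"z":0.0005,"ax":0,"ay":0,"az":0,"claw":0.085},{"x":0,"y":0,"z":0.0005,"ax":0,"ay":0,"az":0,"claw":0.085},{"x":0,"y":-0.02,"z":0.024,"ax":0,"ay":0,"az":0,"claw":0.085},{"x":0,"y":-0.05,"z":0.06,"ax":0,"ay":0,"az":0,"claw":0.085},{"x":0,"y":-0.08,"z":0.1,"ax":0,"ay":0,"az":0,"claw":0.085}]' |grep -E "force|open"
python3 -m jog '[{"x":0,"y":-0.04,"z":0.05,"ax":-8,"ay":0,"az":0,"claw":0.085},{"x":0,"y":-0.08,"z":0.07,"ax":-16,"ay":0,"az":0,"claw":0.085},{"x":0,"y":-0.12,"z":0.07,"ax":-24,"ay":0,"az":0,"claw":0.085},{"x":0,"y":-0.16,"z":0.07,"ax":-32,"ay":0,"az":0,"claw":0.085},{"x":0,"y":-0.2,"z":0.07,"ax":-40,"ay":0,"az":0,"claw":0.085},{"x":0,"y":-0.2,"z":0.07,"ax":-40,"ay":0,"az":0,"claw":0.085},{"x":0,"y":-0.2,"z":0.07,"ax":-40,"ay":0,"az":0,"claw":0.085}]' |grep force
python3 al.py
python3 - <<'E'
from h import *
from station import camera
c=camera('top');P=cloud(c);S=P[(abs(P[...,0]-.509)<.05)&(abs(P[...,1]-.243)<.05)&(P[...,2]>.08)&(P[...,2]<.12)];print(np.median(S[:,2]),S.mean(0),rect(S))
c=camera('side');cv2.imwrite('pics/s10.png',c['image'])
E
```

```text
contact_force: [0.4, -0.2, -0.4]
opening: 0.992
grasp_force: 0.0
contact_force: [-0.2, 0.9, -0.8]
grasp_force: 0.0
t 29.75 q [ 0.61  0.54 -0.91  1.82  0.5   1.01 -0.52] grasp pt [ 0.5109 -0.0262  0.249 ] closing yaw -1.2 z [ 0.017  0.003 -1.   ] ytz 0.017 open 85.2 F [-0.2  0.9 -0.8] grip 0.0
low 135 y 0.2105 yaw -0.19 x [0.4853 0.5344]
up 171 y 0.2118 yaw -1.0 x [0.4845 0.534 ]
low 153 y 0.2111 yaw -0.96 x [0.4855 0.534 ]
up 160 y 0.2115 yaw -0.38 x [0.4849 0.5341]
low 143 y 0.2107 yaw -0.58 x [0.4853 0.5341]
up 160 y 0.2112 yaw -1.31 x [0.4852 0.5338]
0.09076404360167145 [0.50843682 0.2421062  0.09075366] [508.5 242.7  60.4  48.9  88.2]
```

View pics/s10.png

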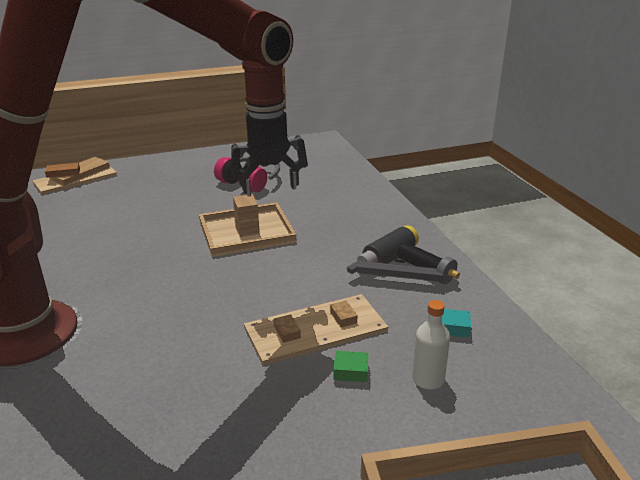

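The stack stands square in the tray at (246,215), with its top at 0.091 m and its edges within 1 mm of each other. The nailer, earmuffs and glue bottle look undisturbed.

```bash
python3 -c "from station import job;print(job.hand_in())"
```

```text
the job is handed in; nothing more can be done
None
```

Both boxes are right way up, closed and stacked squarely in the tray, edges within about 1 mm; I handed the job in at about 30 s with the bystanders undisturbed, and no verdict was shown.

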